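Lock the thread guide on its post

TASK

The thread guide on the green stand is loose. Turn its collar gently until you feel the set screw drop onto the flat milled in the post, then press the red lever down firmly, with about 10 N, until the screw is tight against the flat, and let go. Never push the lever harder than 25 N, never force the screw against the round of the post, and leave the other things on the table where they are.

Things in the scene. Friction and masses are not known exactly. Their poses are not given: they have to be found in the camera images.
- stand: The thread-guide stand, fixed to the table: green round base, 130 mm across, 18 mm high. Origin: centre of the underside, on the vertical axis of post and collar. Its x axis runs along the red stripe on the base. The post's flat faces within 0.65 rad either side of that stripe; its exact facing differs each time and is not measured.
- post: Steel post, 32 mm across, top 125 mm above the table. Down its side runs a bright milled flat, 13 mm wide, 6 mm below the round (10 mm from the axis), with a wall on each side; from above it shows as a notch in the post's end. Origin and axes are the stand's, NOT the flat's. The screw must not load the round or the walls with over 22 N.
- collar (a joint): Turn of the collar in rad, seen from above counter-clockwise positive; 0 when its set screw points along the stripe. It starts 1.15 to 1.5, so it must be turned clockwise (take a second grasp if the wrist runs out); range -1.1 to 1.7. It turns freely but for the screw's drag (under 0.1 N m); it cannot slide up or down. 0.3 N m against a wall of the flat is too much: grip and turn lightly.
- collar_mid (a point): Centre of the aluminium collar, on the post's axis, 90 mm above the table. 54 mm across, 26 mm high; grip it across its sides, square to the screw. Its x axis is the way the set screw points: an 18 mm wide boss reaches 38 mm from the axis, then screw and lever hub to 64 mm. Opposite, a thin guide arm with an eyelet reaches 100 mm from the axis.
- screw: The brass quick-action set screw in the collar's boss, with the red lever on its outer end; its tip is 10 mm wide. Origin on the post's axis at collar mid-height, x axis outward along the screw. A light spring keeps the tip on the post. With the tip on the round the lever cannot go down, and 4 N on it loads the round with nearly 22 N.
- lever (a joint): Turn of the red lever in rad; grows as it goes down driving the screw in, 15 mm a rad; 0 raised. Rests at about 0.10-0.17 with the tip on the round; with the tip square to the flat (within about 0.12 rad) it drops by itself to about 0.34 and the walls then stop the collar. Then about 2 N presses it down until the tip lies on the flat at about 0.5, then it is hard (0.56 at 10 N). It stays where left.
- lever_ball (a point): Centre of the red 18 mm ball on the lever's end, 57 mm out from the axis along the screw (50 when tight) and 60 mm to the collar's own +y side. Above the screw's line: about 17 mm with the tip on the round, 4 mm dropped, 7 mm below it when tight. Press it from above with closed fingers, about 10 N at the end.
- spool_red: Red thread spool, 34 mm across, 40 mm tall, a bystander; origin under its centre.
- spare_collar: Loose spare steel collar, 54 mm across, 20 mm high, a bystander; origin under its centre.
- cone: Blue thread cone, 72 mm across, 125 mm tall, a bystander; origin under its centre.
- tin: Brass button tin, 60 mm across and 60 mm tall, a bystander; origin under its centre.
- driver: Yellow screwdriver, 170 mm long, lying, a bystander.
- gauge: Wooden seam gauge, 200 x 28 x 6 mm, a bystander; origin under its centre.
- chalk: Blue tailor's chalk block, 50 x 40 x 12 mm, a bystander; origin under its centre.

How it is judged:
By the outcome, as a careful person would: the job done as asked, in the order asked, and still so for the second after the job is handed in, with the robot touching nothing.
It also fails if it takes over 67 s, if anything falls off the work surface, if the arm or the gripper's body presses on something with over 40 N, if the wrist force passes 120 N, or if a joint passes its speed limit or range.

ROBOT

A 7-joint arm with a two-finger parallel gripper is mounted at the origin on the work surface. World frame = base frame: x ahead of the robot, y to its left, z up, the work surface at z = 0. Lengths are in mm, angles in rad, forces in N, time in s.
With the tool pointing down it reaches from about 425 to 875 mm from the base axis. Payload 4.7 kg.
Tool frame: the origin (TCP) lies at the very end of the fingers, on their centre line; the grasp point (between the pads) lies 19 mm behind it; z points along the fingers, y is the direction in which the jaws open and shut (so a half turn about z gives the same grasp; the last joint's range is limited). The gripper opens to 85 mm and grips with 20 to 120 N. Pads are 22 mm wide; open, the fingers measure 114 mm over their backs; the gripper's body (76 mm by 85 mm) begins 54 mm behind the grasp point. The pads swing forward as they close: fully open they stand 13 mm farther back than shut.
Start: joints at [1.178, 0.321, -0.07, 1.45, 0.023, 1.371, -0.057], TCP at [257.17, -596.983, 231.349] pointing down, gripper open.
Joint ranges: [-2.86, 2.86], [-0.3, 2.09], [-1.38, 1.24], [0.06, 2.45], [-1.56, 4.7], [0.09, 2.05], [-2.69, 2.69]. Speed limits (rad/s): [2.57, 2.57, 3.14, 3.14, 3.14, 3.14, 3.14].

INTERFACE

Orientations are given as a unit quaternion [x, y, z, w].
In Python, from workcell import sensors, eyes, finish_job gives the robot as it stands. The module is installed in compiled form; this text tells all that it offers.
- The arm moves only by the shell command python3 -m handwheel 'ROWS' [FORCE]. ROWS is JSON, a list that holds one entry, the list of rows, each a list of 7 numbers: the shift along the tool's x, y, z in m, then the turn, a rotation vector about the tool's x, y, z in rad, then the closure, from 0 (fully open) to 1 (shut). A call has 1 to 10 rows; each row shifts and turns the pose as measured when the row begins, along the tool's axes as they then stand; what a row does not reach is not made up. A row lasts 1/8 s, in which the tool goes at most 62.5 mm and 10.7 degrees, less where a joint would pass 70% of its speed; a pose out of reach is approached as far as the arm can. A call is refused whole if a number of a shift passes 0.0625 or a number of a turn 0.188, either way. A call with a gripper value outside its range is refused whole. The fingers move at their own pace and stop on an object; FORCE is the grip in N (left out, the last holds). Time passes only in rows, so rows that do not move let the fingers close. It gives the time, the measured TCP pose, the force and the opening at its end, in the units of the state.
- sensors.get_state(): the state, without advancing time (a new reading comes with each control period).
- eyes.capture(name): name is "scene" or "side" or "wrist"; returns the picture (480x640x3 uint8, red, green, blue); there is no depth.
- eyes.camera_info(name): a dict with "vfov" (degrees; the focal length in pixels is half the picture's height over the tangent of half this angle, whatever the lens; pixels are square), "cx", "cy" (the principal point, pixels), "R" (3x3) and "t" (3): a world point X has camera coordinates R X + t. Camera axes: x right, y down, z forward; pixel columns grow to the right and rows downward; lengths in mm; the calibration is good to about 2 mm. A picture is of the moment at which its call begins: read the wrist's pose just before it. camera_info takes no time and is no camera call; for the wrist camera it gives the pose at the moment of the call.
- finish_job(): hands the job in, once; it reports no verdict.
The state is a dict: "time_s": time; "qpos": joint angles; "joint_velocities": joint speeds; "joint_torque": joint torques, N m; "eef_pos": TCP position; "tool_rot": TCP orientation; "wrist_force": force on the tool from outside, world axes, zero at the start; "torque": the same for the moment, N m; "opening": opening from 0.0 (shut) to 1.0 (fully open).
Only numpy, scipy, OpenCV 4.12 (cv2) and the standard library are available. Lean on these libraries where they do the work, as an engineer would, in place of code of your own. Each camera call takes 0.05 s, during which the arm holds its last target. There are 200 camera calls.

## Working session

There is one attempt and no reset: what is moved stays moved. The work goes in short steps, Python scripts to look and compute and a shell command to move; the robot and the scene stay as the last step left them, time stands still between calls to the robot, and variables do not carry over. Pictures are saved under pics/ and viewed, about 8 in all and at most 12, crops included, and the job is handed in when it is done.

```bash
mkdir -p pics; python3 - <<'E'
from workcell import sensors, eyes
import cv2, numpy as np
s=sensors.get_state(); print({k:np.round(v,3).tolist() for k,v in s.items()})
for n in("scene","side"):
    c=eyes.camera_info(n); print(n,c)
    im=eyes.capture(n); cv2.imwrite(f"pics/{n}0.png",im[:,:,::-1])
E
```

```text
{'time_s': 0.0, 'qpos': [1.178, 0.322, -0.07, 1.452, 0.023, 1.371, -0.057], 'joint_velocities': [-0.001, -0.002, -0.001, -0.001, -0.001, -0.001, -0.002], 'joint_torque': [-0.001, -49.359, -0.382, -31.433, 0.013, 0.011, 0.0], 'eef_pos': [256.933, -596.468, 230.236], 'tool_rot': [0.979, 0.202, -0.0, -0.001], 'wrist_force': [-0.6, 0.583, -0.713], 'torque': [0.003, -0.041, 0.024], 'opening': 1.001}
scene {'vfov': 54.327758875159304, 'cx': 320.23319698560516, 'cy': 239.35259252490712, 'R': array([[-0.31898002,  0.94769672,  0.01107571],
       [ 0.68055208,  0.23716533, -0.69325427],
       [-0.65962157, -0.21359666, -0.72060797]]), 't': array([ 150.94149924, -255.31689214, 1440.75205078])}
side {'vfov': 46.12788017281421, 'cx': 327.00361019866205, 'cy': 237.48440420977875, 'R': array([[-0.94769543, -0.31861163,  0.01897356],
       [-0.20503248,  0.56214633, -0.80121981],
       [ 0.24461204, -0.76320255, -0.59806924]]), 't': array([ 432.77199205,  188.87647987, 1373.05346759])}
```

View pics/scene0.png

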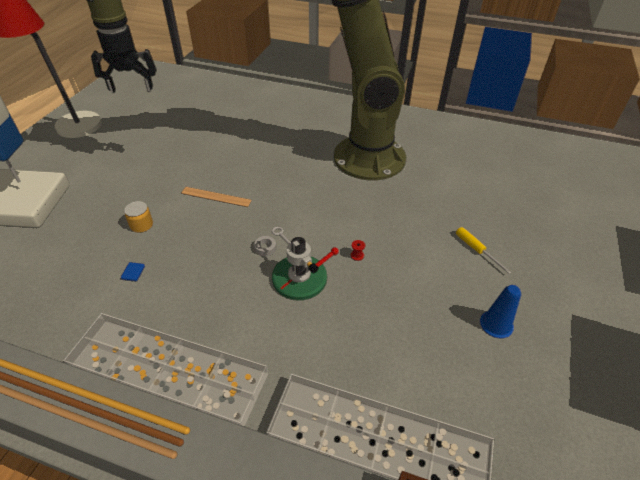

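View pics/side0.png

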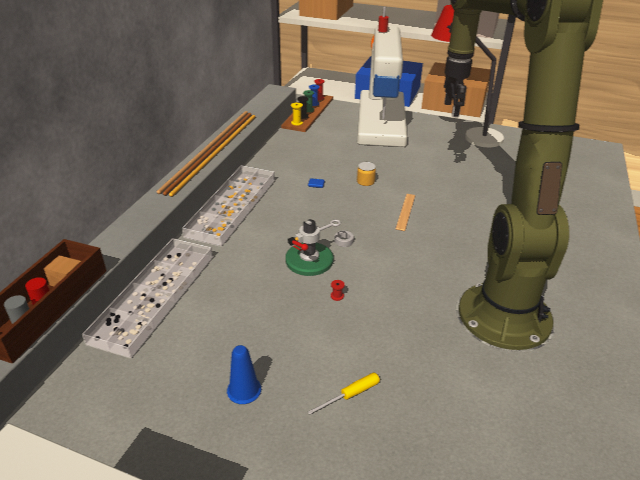

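The scene view shows the stand at about (299,277), the lever ball at (335,251), the spool at (358,250) and the stripe running towards (283,287). The side view shows the stand at (308,260). Next I'll measure them.

```bash
cat > h.py <<'E'
import cv2, numpy as np
from workcell import sensors, eyes
def cam(n):
    c=eyes.camera_info(n); return c, 240/np.tan(np.radians(c["vfov"]/2))
def ray(n,u,v,ci=None):
    c,f=ci or cam(n); R=np.array(c["R"]); d=R.T@np.array([(u-c["cx"])/f,(v-c["cy"])/f,1.]); return -R.T@np.array(c["t"]), d/np.linalg.norm(d)
def plane(n,u,v,z,ci=None):
    o,d=ray(n,u,v,ci); return o+d*(z-o[2])/d[2]
def tri(rs):
    A=sum(np.eye(3)-np.outer(d,d) for o,d in rs); b=sum((np.eye(3)-np.outer(d,d))@o for o,d in rs); return np.linalg.solve(A,b)
def proj(n,X,ci=None):
    c,f=ci or cam(n); p=np.array(c["R"])@np.array(X,float)+np.array(c["t"]); return p[:2]/p[2]*f+[c["cx"],c["cy"]]
def mask(im,lo,hi): return cv2.inRange(cv2.cvtColor(im,cv2.COLOR_RGB2HSV),lo,hi)
def red(im): return mask(im,(0,170,60),(8,255,255))|mask(im,(172,170,60),(180,255,255))
E
python3 - <<'E'
from h import *
out=[]
for n,(x0,y0,x1,y1) in {"scene":(240,215,385,305),"side":(270,210,365,310)}.items():
    im=cv2.imread(f"pics/{n}0.png")[:,:,::-1].copy()
    g=mask(im,(60,100,30),(90,255,255)); k=np.zeros_like(g);k[y0:y1,x0:x1]=g[y0:y1,x0:x1]
    ys,xs=np.nonzero(k); hull=cv2.convexHull(np.stack([xs,ys],1).astype(np.int32))
    P=np.array([plane(n,u,v,12)[:2] for u,v in hull[:,0]])
    c,r=cv2.minEnclosingCircle(P.astype(np.float32)); print(n,"stand",c,r)
    m=red(im); l,lab,st,ce=cv2.connectedComponentsWithStats(m)
    for i in range(1,l):
        u,v=ce[i]
        if x0<u<x1 and y0<v<y1 and st[i,4]>5: print(st[i],ce[i],"z18",plane(n,u,v,18).round(1),"z20",plane(n,u,v,20).round(1))
    cv2.imwrite(f"pics/{n}0c.png",cv2.resize(im[y0:y1,x0:x1,::-1],None,fx=5,fy=5,interpolation=cv2.INTER_CUBIC))
a=cv2.imread("pics/scene0c.png");b=cv2.imread("pics/side0c.png");a=cv2.resize(a,None,fx=.8,fy=.8);cv2.imwrite("pics/sc.png",a)
E
```

```text
scene stand (525.18505859375, -33.62346267700195) 66.32217407226562
[351 240  14  20 214] [357.44859813 249.76168224] z18 [405.5  73.1  18. ] z20 [407.3  73.5  20. ]
[315 248  23  19 118] [327.01694915 256.58474576] z18 [451.2   9.7  18. ] z20 [452.9  10.2  20. ]
[281 280  11   9  26] [285.76923077 283.84615385] z18 [561.6 -53.6  18. ] z20 [563.  -52.9  20. ]
side stand (518.1968994140625, -30.348047256469727) 68.27495574951172
[292 240  16  10  72] [300.33333333 244.75      ] z18 [558.4 -71.   18. ] z20 [557.5 -68.6  20. ]
[293 246   7   4  10] [296.2 247.3] z18 [565.  -56.4  18. ] z20 [564.1 -54.   20. ]
[331 280  13  21 216] [336.98611111 289.81944444] z18 [407.   70.6  18. ] z20 [406.3  72.8  20. ]
```

View pics/sc.png

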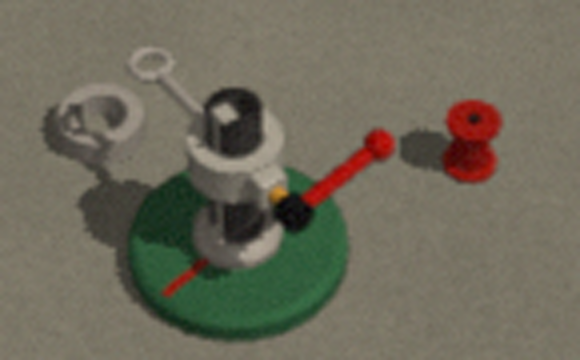

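The crop shows the notch (bright patch) on the left-front of the post top, near the stripe's side. The lever and ball are at crop (378,143), and the eyelet is behind at upper left. I'll move overhead to look closely.

```bash
python3 -m handwheel '[[[0.046,-0.041,-0.004,0,0,0,0],[0.046,-0.041,-0.004,0,0,0,0],[0.046,-0.041,-0.004,0,0,0,0],[0.046,-0.041,-0.004,0,0,0,0],[0.046,-0.041,-0.004,0,0,0,0],[0.046,-0.041,-0.004,0,0,0,0],[0.046,-0.041,-0.004,0,0,0,0],[0.046,-0.041,-0.004,0,0,0,0],[0.046,-0.041,-0.004,0,0,0,0],[0.046,-0.041,-0.004,0,0,0,0]]]' 20
python3 - <<'E'
from h import *
s=sensors.get_state(); print({k:np.round(s[k],3).tolist() for k in("qpos","eef_pos","tool_rot")})
c=eyes.camera_info("wrist"); print(c, "campos",-np.array(c["R"]).T@c["t"])
im=eyes.capture("wrist"); cv2.imwrite("pics/w1.png",im[:,:,::-1])
E
```

```text
time_s: 1.35
eef_pos: [518.1, -34.2, 266.4]
tool_rot: [0.981, 0.196, -0.002, -0.002]
wrist_force: [1.4, -1.1, -0.4]
opening: 0.999
{'qpos': [0.59, 0.061, -0.593, 1.696, 0.031, 1.4, -1.184], 'eef_pos': [518.111, -34.196, 266.412], 'tool_rot': [0.981, 0.196, -0.002, -0.002]}
{'vfov': 59.63350788557746, 'cx': 313.7153992084139, 'cy': 237.8922718730473, 'R': array([[ 0.38438615, -0.92315767, -0.00521627],
       [-0.87848412, -0.36750992,  0.30529021],
       [-0.28374803, -0.11276692, -0.95224507]]), 't': array([-230.20395891,  390.8299942 ,  556.1999372 ])} campos [589.64579311  -6.15969867 409.12127052]
```

View pics/w1.png

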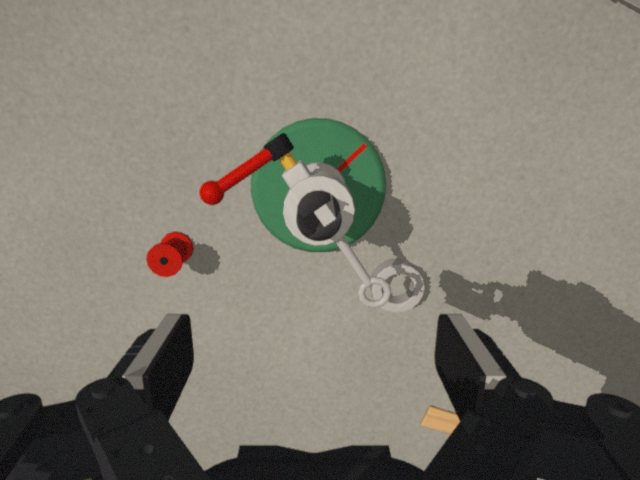

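The wrist view shows the post top at (319,214), with the bright notch patch at (326,214). The hub is at (280,147), the ball at (212,192), the eyelet at (374,291) and the stripe from (342,168) to (366,148). I'll measure and zoom.

```bash
python3 - <<'E'
from h import *
ci=cam("wrist"); im=cv2.imread("pics/w1.png")[:,:,::-1].copy()
P=lambda u,v,z: plane("wrist",u,v,z,ci)
# stand: green hull on top face
g=mask(im,(60,100,20),(90,255,255)); l,lab,st,ce=cv2.connectedComponentsWithStats(g); i=1+np.argmax(st[1:,4]); ys,xs=np.nonzero(lab==i)
H=cv2.convexHull(np.stack([xs,ys],1).astype(np.int32))[:,0]
Q=np.array([P(u,v,16)[:2] for u,v in H]).astype(np.float32); c,r=cv2.minEnclosingCircle(Q); e=cv2.fitEllipse(Q); print("stand",c,r,e)
# stripe
m=red(im); l,lab,st,ce=cv2.connectedComponentsWithStats(m)
for i in range(1,l):
    if st[i,4]<20: continue
    u,v=ce[i]; 
    if 330<u<380 and 130<v<180:
        ys,xs=np.nonzero(lab==i); S=np.array([P(a,b,18)[:2] for a,b in zip(xs,ys)]); 
        w,V=np.linalg.eigh(np.cov(S.T)); print("stripe mean",S.mean(0),"dir",np.arctan2(*V[::-1,1]),V[:,1])
    else: print(st[i],ce[i])
# post top: dark disc
for nm,z,(u,v) in [("hub",90,(280,147)),("eye",90,(374,291)),("ball",107,(212,192)),("posttop",125,(319,214)),("patch",125,(326,214)),("collar top c",103,(319,210))]: print(nm,P(u,v,z).round(1))
cv2.imwrite("pics/w1c.png",cv2.resize(im[160:260,260:380,::-1],None,fx=6,fy=6,interpolation=cv2.INTER_CUBIC))
E
```

```text
stand (523.6533203125, -24.90752410888672) 63.37969970703125 ((524.131591796875, -25.126842498779297), (125.00699615478516, 126.12239837646484), 161.44033813476562)
stripe mean [562.49702913 -41.8610826 ] dir 2.750541883019833 [-0.92450906  0.38116007]
[ 200  149   73   55 1171] [232.76088813 177.55251921]
[ 147  232   46   45 1359] [169.7218543  253.79617366]
hub [553.5  19.2  90. ]
eye [475.2 -96.9  90. ]
ball [505.5  52.2 107. ]
posttop [525.7 -24.8 125. ]
patch [527.6 -29.3 125. ]
collar top c [523.4 -25.8 103. ]
```

View pics/w1c.png

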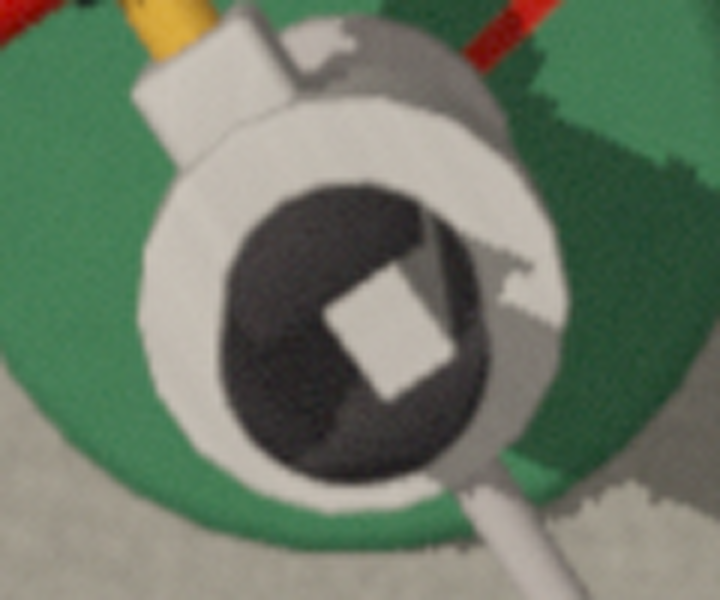

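The crop shows a bright quad whose outer 13 mm edge is the flat, with the notch beyond it. I'll compute its facing.

```bash
python3 - <<'E'
from h import *
ci=cam("wrist"); P=lambda u,v,z: plane("wrist",260+u/6,160+v/6,z,ci)[:2]
q=[P(*p,125) for p in [(325,312),(395,262),(455,350),(388,402)]]
for a,b in[(0,1),(3,2),(1,2),(0,3)]:
    d=q[b]-q[a]; print(a,b,np.hypot(*d).round(1),np.arctan2(d[1],d[0]).round(3), "normal",(np.arctan2(d[1],d[0])+np.pi/2).round(3))
for pts,z in [([(222,340),(488,340)],125),([(350,183),(350,483)],125),([(138,310),(568,310)],103),([(350,97),(350,512)],103)]:
    print(z,[P(*p,z).round(1) for p in pts],np.mean([P(*p,z) for p in pts],0).round(1))
im=cv2.imread("pics/w1.png")[:,:,::-1].copy(); m=mask(im,(12,150,90),(30,255,255)); m[:, :260]=0;m[:,320:]=0;m[190:]=0
ys,xs=np.nonzero(m); print("brass",plane("wrist",xs.mean(),ys.mean(),96,ci).round(1))
c=np.array([524.5,-25.3]); 
for n,p in [("brass",plane("wrist",xs.mean(),ys.mean(),95,ci)[:2]),("eye",plane("wrist",374,291,91,ci)[:2]),("hub",[553.5,19.2])]:
    d=p-c; print(n,np.arctan2(d[1],d[0]),np.hypot(*d))
e=plane("wrist",374,291,91,ci)[:2]-plane("wrist",280,147,92,ci)[:2]; print("hub-eye",np.arctan2(-e[1],-e[0]))
E
```

```text
0 1 10.1 -0.529 normal 1.042
3 2 10.1 -0.48 normal 1.09
1 2 12.7 -2.14 normal -0.569
0 3 13.2 -2.136 normal -0.566
125 [array([517.7, -11.4]), array([530.1, -40. ])] [523.9 -25.7]
125 [array([540.8, -17.7]), array([507.6, -32.2])] [524.2 -25. ]
103 [array([511.5,  -1.4]), array([533., -51.])] [522.2 -26.2]
103 [array([546.7, -15.2]), array([497.5, -36.6])] [522.1 -25.9]
brass [547.1  10.2  96. ]
brass 1.0069552710827534 42.02324264028717
eye -2.1725427643985062 86.41802616615826
hub 0.9932372077828825 53.115440316352455
hub-eye 0.976388882289904
```

```bash
python3 -m handwheel '[[[0.0084,-0.006,0,0,0,-0.148,0],[0,0,0.02,0,0,-0.148,0],[0,0,0.03,0,0,-0.148,0],[0,0,0.03,0,0,-0.148,0],[0,0,0.02,0,0,0,0],[0,0,0,0,0,0,0],[0,0,0,0,0,0,0]]]' 20
python3 - <<'E'
from h import *
s=sensors.get_state(); q=s["tool_rot"]; print({k:np.round(s[k],4).tolist() for k in("qpos","eef_pos","tool_rot","torque")},"yaw",2*np.arctan2(q[1],q[0]))
d=np.array([523.5,-25.4])-np.array(s["eef_pos"])[:2]; 
from scipy.spatial.transform import Rotation as R
print("tool shift",R.from_quat(q).inv().apply([*d,0]))
E
```

```text
time_s: 2.28
eef_pos: [525.3, -10.3, 163.5]
tool_rot: [0.871, 0.491, 0.001, -0.006]
wrist_force: [1.0, -0.5, -0.3]
opening: 1.005
{'qpos': [0.5735, 0.1517, -0.6443, 1.825, 0.0858, 1.1997, -0.641], 'eef_pos': [525.3015, -10.3151, 163.5216], 'tool_rot': [0.8711, 0.491, 0.0008, -0.0057], 'torque': [0.0326, -0.0085, 0.011]} yaw 1.02648656906894
tool shift [-13.83728293   6.26952749  -0.15399313]
```

```bash
cat >> h.py <<'E'
from scipy.spatial.transform import Rotation as Rn
def delta(pos,yaw):
    s=sensors.get_state(); R=Rn.from_quat(s["tool_rot"]); T=Rn.from_quat([np.cos(yaw/2),np.sin(yaw/2),0,0]); q=s["tool_rot"]
    print("t",round(s["time_s"],2),"pos",np.round(s["eef_pos"],1),"yaw",round(2*np.arctan2(q[1],q[0]),3),"op",np.round(s["opening"],3),"F",np.round(s["wrist_force"],1),"T",np.round(s["torque"],3),"q7",round(s["qpos"][6],2))
    print("shift mm",R.inv().apply(np.array(pos)-s["eef_pos"]).round(1),"rotvec",(R.inv()*T).as_rotvec().round(4))
E
python3 -m handwheel '[[[-0.0138,0.0063,0,0,0,0.03,0],[0,0,0,0,0,0,0]]]' 20
python3 - <<'E'
from h import *
delta([523.5,-25.4,70],0.985)
E
```

```text
time_s: 2.52
eef_pos: [524.4, -27.2, 165.1]
tool_rot: [0.879, 0.477, 0.002, -0.005]
wrist_force: [-0.6, 0.1, 0.2]
opening: 0.997
t 2.52 pos [524.4 -27.2 165.1] yaw 0.994 op 0.997 F [-0.6  0.1  0.2] T [-0.031 -0.031 -0.019] q7 -0.64
shift mm [ 0.3 -1.1 95.1] rotvec [-0.0064 -0.0072  0.0085]
```

```bash
python3 -m handwheel '[[[0.0003,-0.0011,0.018,-0.006,-0.007,0.008,0],[0,0,0.018,0,0,0,0],[0,0,0.018,0,0,0,0],[0,0,0.018,0,0,0,0],[0,0,0.01,0,0,0,0],[0,0,0,0,0,0,0]]]' 20
python3 - <<'E'
from h import *
delta([523.5,-25.4,70],0.985)
E
```

```text
time_s: 3.28
eef_pos: [522.4, -25.4, 76.1]
tool_rot: [0.881, 0.473, -0.001, -0.001]
wrist_force: [-0.3, -0.0, 0.4]
opening: 0.998
t 3.27 pos [522.4 -25.4  76.1] yaw 0.986 op 0.998 F [-0.3 -0.   0.4] T [ 0.018  0.025 -0.007] q7 -0.72
shift mm [0.6 0.9 6.1] rotvec [-0.0026  0.0007  0.0007]
```

```bash
python3 -m handwheel '[[[0.0006,0.0009,0.006,-0.002,0,0,0.25],[0,0,0,0,0,0,0.3],[0,0,0,0,0,0,0.34],[0,0,0,0,0,0,0.38],[0,0,0,0,0,0,0.42],[0,0,0,0,0,0,0.42]]]' 20
python3 - <<'E'
from h import *
delta([523.5,-25.4,70],0.985)
im=eyes.capture("wrist"); cv2.imwrite("pics/w2.png",im[:,:,::-1])
E
```

```text
time_s: 4.03
eef_pos: [526.5, -26.5, 71.8]
tool_rot: [0.881, 0.473, 0.002, 0.002]
wrist_force: [2.8, -0.9, -3.2]
opening: 0.619
t 4.03 pos [526.5 -26.5  71.8] yaw 0.985 op 0.619 F [ 2.8 -0.9 -3.2] T [-0.188 -0.377  0.075] q7 -0.72
shift mm [-0.7 -3.1  1.8] rotvec [ 0.0057 -0.0017 -0.0005]
```

View pics/w2.png

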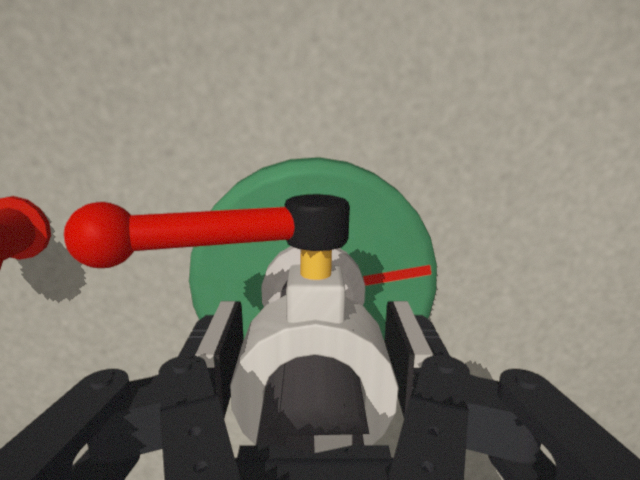

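Gripped squarely: the boss and lever are at the image centre. Now I'll turn clockwise, checking for drift.

```bash
python3 -m handwheel '[[[0,0,0,0,0,0.1,0.42],[0,0,0,0,0,0.1,0.42],[0,0,0,0,0,0.1,0.42],[0,0,0,0,0,0,0.42]]]' 20
python3 - <<'E'
from h import *
delta([526.2,-26.8,71],0.7)
E
```

```text
time_s: 4.58
eef_pos: [529.3, -29.0, 71.9]
tool_rot: [0.943, 0.331, 0.005, 0.004]
wrist_force: [1.3, -0.8, 0.0]
opening: 0.618
t 4.58 pos [529.3 -29.   71.9] yaw 0.675 op 0.618 F [ 1.3 -0.8  0. ] T [ 0.178 -0.062 -0.025] q7 -1.02
shift mm [-1.1 -3.7  0.8] rotvec [ 0.0106 -0.0067 -0.0245]
```

```bash
python3 -m handwheel '[[[-0.001,-0.003,0,0.01,-0.007,0,0.42],[0,0,0,0,0,0,0.42]]]' 20
python3 - <<'E'
from h import *
delta([526.2,-26.8,71],0.7)
im=eyes.capture("wrist"); cv2.imwrite("pics/w3.png",im[:,:,::-1])
E
```

```text
time_s: 4.82
eef_pos: [529.2, -29.0, 71.8]
tool_rot: [0.943, 0.332, 0.002, 0.002]
wrist_force: [-0.2, 0.0, -0.5]
opening: 0.622
t 4.83 pos [529.2 -29.   71.8] yaw 0.678 op 0.622 F [-0.2  0.  -0.5] T [ 0.06  -0.003  0.009] q7 -1.02
shift mm [-1.  -3.6  0.8] rotvec [ 0.0052 -0.0031 -0.0221]
```

View pics/w3.png

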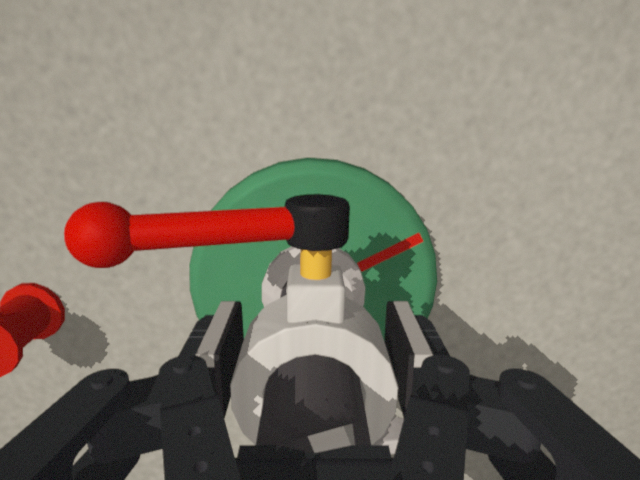

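The collar follows the gripper: the ball stays at (100,235) in the wrist frame while the stripe rotates. Forces are near zero. I'll continue.

```bash
cat >> h.py <<'E'
def ball(path=None):
    im=eyes.capture("wrist"); m=red(im); m[:150]=0; m[300:]=0
    if path: cv2.imwrite(path,im[:,:,::-1])
    m=cv2.morphologyEx(m,cv2.MORPH_OPEN,cv2.getStructuringElement(cv2.MORPH_ELLIPSE,(45,45)))
    l,lab,st,ce=cv2.connectedComponentsWithStats(m); print("ball",[(ce[i].round(1).tolist(),st[i].tolist()) for i in range(1,l)])
E
python3 -m handwheel '[[[0,0,0,0,0,0.1,0.42],[0,0,0,0,0,0.1,0.42],[0,0,0,0,0,0.1,0.42],[0,0,0,0,0,0.1,0.42],[0,0,0,0,0,0,0.42]]]' 20
python3 - <<'E'
from h import *
delta([529.2,-29,71],0.3); ball()
E
python3 -m handwheel '[[[0,0,0,0,0,0.1,0.42],[0,0,0,0,0,0.1,0.42],[0,0,0,0,0,0.1,0.42],[0,0,0,0,0,0,0.42]]]' 20
python3 - <<'E'
from h import *
delta([529.2,-29,71],0.0); ball()
E
```

```text
time_s: 5.5
eef_pos: [531.5, -33.4, 71.9]
tool_rot: [0.991, 0.135, 0.005, 0.004]
wrist_force: [3.3, -0.7, -2.4]
opening: 0.622
t 5.5 pos [531.5 -33.4  71.9] yaw 0.27 op 0.622 F [ 3.3 -0.7 -2.4] T [ 0.106 -0.438  0.01 ] q7 -1.41
shift mm [-1.1 -4.8  0.8] rotvec [ 0.0101 -0.0087 -0.0301]
ball [([102.4, 234.0], [66, 202, 76, 65, 3814])]
time_s: 6.05
eef_pos: [532.0, -37.1, 71.9]
tool_rot: [1.0, -0.016, 0.006, 0.006]
wrist_force: [2.5, -2.6, -3.5]
opening: 0.621
t 6.05 pos [532.  -37.1  71.9] yaw -0.033 op 0.621 F [ 2.5 -2.6 -3.5] T [ 0.143 -0.526  0.012] q7 -1.7
shift mm [-3.  -8.   0.8] rotvec [ 0.0114 -0.0126 -0.0326]
ball [([102.6, 233.6], [66, 202, 76, 65, 3794])]
```

The TCP traces a 12 mm circle about the true axis, which sits near (520,-37). My grip is 12 mm ahead of it, because the first look was taken while the arm was still settling. I'll add a compensating sideways shift of 1.2 mm per 0.1 rad.

```bash
python3 -m handwheel '[[[0,0.0012,0,0.01,-0.012,0.1,0.42],[0,0.0012,0,0,0,0.1,0.42],[0,0.0008,0,0,0,0.07,0.42],[0,0,0,0,0,0,0.42]]]' 20
python3 - <<'E'
from h import *
delta([529.2,-29,71],-0.54); ball("pics/w4.png")
E
```

```text
time_s: 6.6
eef_pos: [531.2, -40.0, 71.8]
tool_rot: [0.989, -0.148, 0.0, 0.001]
wrist_force: [3.6, -2.7, -3.0]
opening: 0.616
t 6.6 pos [531.2 -40.   71.8] yaw -0.298 op 0.616 F [ 3.6 -2.7 -3. ] T [-0.651 -0.649 -0.036] q7 -1.94
shift mm [ -5.1 -10.    0.8] rotvec [ 0.002  -0.0011  0.242 ]
ball [([103.3, 234.3], [67, 203, 75, 64, 3678])]
```

Next, small steps with a check after each.

```bash
python3 -m handwheel '[[[0,0.0005,0,0,0,0.05,0.42],[0,0,0,0,0,0,0.42]]]' 20 >/dev/null
python3 -c 'from h import *
delta([529.2,-29,71],-0.54); ball()'
python3 -m handwheel '[[[0,0.0005,0,0,0,0.04,0.42],[0,0,0,0,0,0,0.42]]]' 20 >/dev/null
python3 -c 'from h import *
delta([529.2,-29,71],-0.54); ball()'
python3 -m handwheel '[[[0,0.0005,0,0,0,0.03,0.42],[0,0,0,0,0,0,0.42]]]' 20 >/dev/null
python3 -c 'from h import *
delta([529.2,-29,71],-0.54); ball()'
```

```text
t 6.9 pos [531.  -40.6  71.8] yaw -0.344 op 0.617 F [ 2.7 -2.1 -3.1] T [-0.564 -0.561 -0.015] q7 -1.99
shift mm [ -5.6 -10.3   0.8] rotvec [ 0.0024 -0.0014  0.196 ]
ball [([103.7, 234.1], [68, 203, 74, 63, 3609])]
t 7.2 pos [530.8 -41.   71.8] yaw -0.385 op 0.619 F [ 2.7 -2.1 -2.1] T [-0.627 -0.617  0.014] q7 -2.03
shift mm [ -6.  -10.5   0.8] rotvec [ 0.0024 -0.0015  0.1555]
ball [([104.3, 234.0], [69, 203, 73, 63, 3569])]
t 7.5 pos [530.7 -41.3  71.8] yaw -0.416 op 0.621 F [ 2.7 -2.3 -2.9] T [-0.645 -0.526 -0.036] q7 -2.05
shift mm [ -6.3 -10.7   0.8] rotvec [ 0.0022 -0.0015  0.1244]
ball [([105.2, 233.9], [70, 203, 73, 63, 3536])]
```

```bash
for i in 1; do :; done; python3 -m handwheel '[[[0,0.0004,0,0,0,0.03,0.42],[0,0,0,0,0,0,0.42]]]' 20 >/dev/null
python3 -c 'from h import *
delta([529.2,-29,71],-0.54); ball()'
python3 -m handwheel '[[[0,0.0004,0,0,0,0.03,0.42],[0,0,0,0,0,0,0.42]]]' 20 >/dev/null
python3 -c 'from h import *
delta([529.2,-29,71],-0.54); ball("pics/w5.png")'
```

```text
t 7.8 pos [530.5 -41.7  71.8] yaw -0.447 op 0.619 F [ 3.8 -2.1 -2.3] T [-0.582 -0.583  0.002] q7 -2.08
shift mm [ -6.7 -10.9   0.8] rotvec [ 0.0021 -0.0015  0.0925]
ball [([117.0, 232.3], [85, 204, 66, 58, 2929])]
t 8.1 pos [530.4 -42.   71.8] yaw -0.479 op 0.62 F [ 3.  -1.1 -2.6] T [-0.637 -0.525 -0.003] q7 -2.11
shift mm [ -7.  -11.    0.8] rotvec [ 0.002  -0.0016  0.0608]
ball [([117.3, 232.2], [86, 204, 65, 57, 2898])]
```

The lever dropped at yaw -0.447: the ball jumped from x=105 to x=117 in the picture. I'll centre the screw a little more, watching the torque.

```bash
python3 -m handwheel '[[[0,0.0004,0,0,0,0.03,0.42],[0,0,0,0,0,0,0.42]]]' 20 >/dev/null
python3 -c 'from h import *
delta([529.2,-29,71],-0.54); ball()'
python3 -m handwheel '[[[0,0.0003,0,0,0,0.025,0.42],[0,0,0,0,0,0,0.42]]]' 20 >/dev/null
python3 -c 'from h import *
delta([529.2,-29,71],-0.54); ball("pics/w6.png")'
```

```text
t 8.4 pos [530.1 -42.4  71.8] yaw -0.511 op 0.621 F [ 3.  -2.  -2.8] T [-0.564 -0.545 -0.001] q7 -2.14
shift mm [ -7.3 -11.2   0.8] rotvec [ 0.002  -0.0015  0.0291]
ball [([117.3, 232.1], [86, 204, 65, 57, 2895])]
t 8.7 pos [530.  -42.6  71.8] yaw -0.537 op 0.622 F [ 3.9 -2.2 -3.1] T [-0.618 -0.545 -0.042] q7 -2.17
shift mm [ -7.7 -11.3   0.8] rotvec [ 0.002  -0.0016  0.0027]
ball [([117.4, 232.2], [86, 204, 65, 57, 2891])]
```

View pics/w6.png

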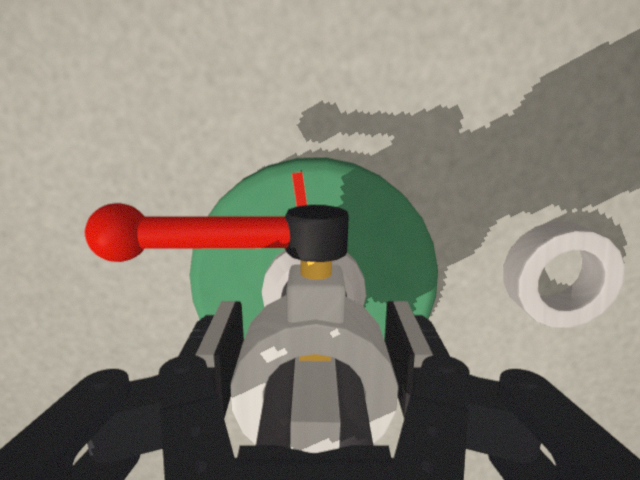

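The brass tip sits on the bright flat, centred between the walls, and the lever has dropped. I'll release, rise and back off toward the lever ball.

```bash
python3 -m handwheel '[[[0,0,0,0,0,0,0.25],[0,0,0,0,0,0,0.0],[0,0,0,0,0,0,0],[0,0,-0.001,0,0,0,0],[0,0,-0.02,0,0,0,0],[0,0,-0.04,0,0,0,0],[0,0,-0.04,0,0,0,0],[0,0,-0.03,0,0,0,0.6],[0,0,0,0,0,0,1],[0,0,0,0,0,0,1]]]' 20
python3 - <<'E'
from h import *
delta([596.6,-12.5,150],-0.54); 
ci=cam("wrist"); im=eyes.capture("wrist"); cv2.imwrite("pics/w7.png",im[:,:,::-1])
m=red(im); m=cv2.morphologyEx(m,cv2.MORPH_OPEN,cv2.getStructuringElement(cv2.MORPH_ELLIPSE,(17,17)))
l,lab,st,ce=cv2.connectedComponentsWithStats(m)
for i in range(1,l): print(st[i],ce[i].round(1),"z94",plane("wrist",*ce[i],94,ci).round(1))
print("expect",proj("wrist",[596.6,-12.5,94],ci))
E
```

```text
time_s: 10.0
eef_pos: [527.1, -39.5, 205.6]
tool_rot: [0.964, -0.264, -0.004, 0.0]
wrist_force: [-0.6, 0.1, 0.4]
opening: 0.379
t 10.0 pos [527.1 -39.5 205.6] yaw -0.535 op 0.379 F [-0.6  0.1  0.4] T [ 0.03   0.028 -0.011] q7 -2.12
shift mm [ 46.4 -58.8  55.1] rotvec [0.0029 0.0072 0.005 ]
[203 146  34  29 709] [218.3 160.1] z94 [594.3 -14.5  94. ]
[266 350  28  40 823] [279.3 369.4] z94 [450.8  32.3  94. ]
expect [213.410298   158.56411408]
```

View pics/w7.png

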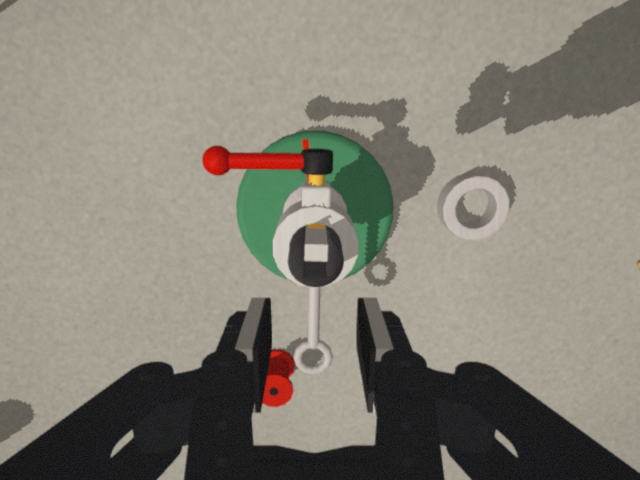

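The wrist view agrees with my geometry: the ball at (216,160) gives about (595,-13). The collar is aligned, and the notch and screw are in line. Now over the ball with closed fingers.

```bash
python3 -m handwheel '[[[0.0147,-0.0195,0,0.003,0.007,0,1],[0.0147,-0.0195,0.01,0,0,0,1],[0.0147,-0.0195,0.02,0,0,0,1],[0,0,0.02,0,0,0,1],[0,0,0,0,0,0,1],[0,0,0,0,0,0,1]]]' 20
python3 - <<'E'
from h import *
delta([594,-13,115],-0.54)
E
```

```text
time_s: 10.8
eef_pos: [592.8, -11.0, 146.8]
tool_rot: [0.964, -0.265, -0.006, 0.001]
wrist_force: [-0.3, -0.6, 0.1]
opening: -0.001
t 10.8 pos [592.8 -11.  146.8] yaw -0.535 op -0.001 F [-0.3 -0.6  0.1] T [ 0.035 -0.009  0.031] q7 -2.23
shift mm [ 2.4  1.  31.8] rotvec [0.0046 0.0106 0.0045]
```

```bash
python3 -m handwheel '[[[0.002,0.001,0.016,0.005,0.011,0.004,1],[0,0,0.014,0,0,0,1],[0,0,0,0,0,0,1],[0,0,0,0,0,0,1]]]' 20
python3 - <<'E'
from h import *
delta([594,-13,108],-0.54); im=eyes.capture("wrist"); cv2.imwrite("pics/w8.png",im[:,:,::-1])
E
```

```text
time_s: 11.3
eef_pos: [594.9, -13.5, 118.6]
tool_rot: [0.964, -0.267, 0.002, -0.0]
wrist_force: [0.1, -0.2, 0.3]
opening: 0.001
t 11.3 pos [594.9 -13.5 118.6] yaw -0.54 op 0.001 F [ 0.1 -0.2  0.3] T [ 0.006 -0.007 -0.028] q7 -2.24
shift mm [-1.   0.1 10.6] rotvec [-0.0017 -0.0041 -0.0005]
```

View pics/w8.png

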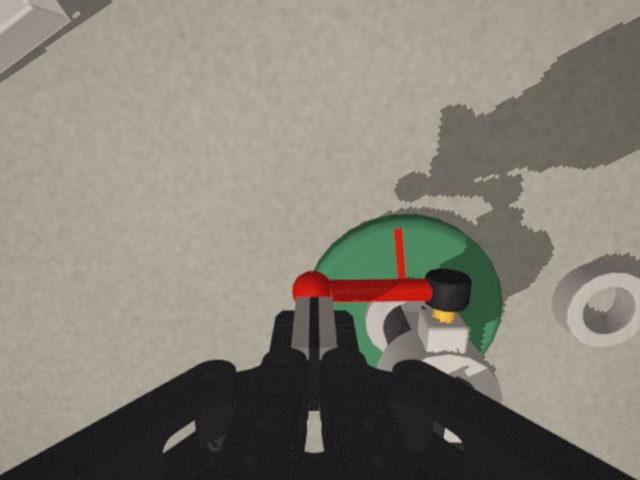

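The closed fingers are right over the ball at (312,290). I'll descend in small steps and watch Fz.

```bash
python3 -m handwheel '[[[-0.001,0,0.005,0,0,0,1],[0,0,0.004,0,0,0,1],[0,0,0.002,0,0,0,1]]]' | grep -E "pos|force"
python3 -m handwheel '[[[0,0,0.003,0,0,0,1]]]' | grep -E "pos|force"
python3 -m handwheel '[[[0,0,0.003,0,0,0,1]]]' | grep -E "pos|force"
python3 -m handwheel '[[[0,0,0.002,0,0,0,1]]]' | grep -E "pos|force"
python3 -m handwheel '[[[0,0,0.002,0,0,0,1]]]' | grep -E "pos|force"
```

```text
eef_pos: [594.6, -12.8, 108.0]
wrist_force: [-0.4, -0.3, -0.8]
eef_pos: [594.7, -12.8, 104.8]
wrist_force: [0.1, -0.1, 1.3]
eef_pos: [594.7, -12.8, 101.6]
wrist_force: [-0.4, 0.2, 0.1]
eef_pos: [594.6, -12.7, 99.3]
wrist_force: [-0.7, 0.2, -0.2]
eef_pos: [594.6, -12.6, 97.2]
wrist_force: [-0.5, 0.1, 1.4]
```

```bash
python3 -m handwheel '[[[0,0,0.002,0,0,0,1]]]' | grep -E "pos|force"
python3 -m handwheel '[[[0,0,0.002,0,0,0,1]]]' | grep -E "pos|force"
python3 -m handwheel '[[[0,0,0.001,0,0,0,1]]]' | grep -E "pos|force"
python3 -m handwheel '[[[0,0,0.001,0,0,0,1]]]' | grep -E "pos|force"
```

```text
eef_pos: [594.5, -12.6, 95.2]
wrist_force: [-1.6, 1.4, 1.0]
eef_pos: [594.4, -12.7, 93.1]
wrist_force: [-0.8, -0.6, 1.3]
eef_pos: [594.4, -12.7, 92.0]
wrist_force: [-0.1, -0.2, 2.5]
eef_pos: [594.4, -12.7, 91.2]
wrist_force: [-1.8, -0.2, 3.6]
```

```bash
python3 -m handwheel '[[[0,0,0.001,0,0,0,1]]]' | grep -E "pos|force"
python3 -m handwheel '[[[0,0,0.001,0,0,0,1]]]' | grep -E "pos|force"
python3 -m handwheel '[[[0,0,0.001,0,0,0,1]]]' | grep -E "pos|force"
```

```text
eef_pos: [594.4, -12.9, 90.5]
wrist_force: [-2.2, -0.2, 4.6]
eef_pos: [594.4, -12.9, 89.9]
wrist_force: [-2.6, -0.2, 5.8]
eef_pos: [594.4, -13.0, 89.4]
wrist_force: [-3.0, 0.0, 6.6]
```

```bash
python3 -m handwheel '[[[0,0,0.0015,0,0,0,1]]]' | grep -E "pos|force"
python3 -m handwheel '[[[0,0,0.0015,0,0,0,1]]]' | grep -E "pos|force"
python3 -m handwheel '[[[0,0,0.0015,0,0,0,1]]]' | grep -E "pos|force"
python3 -m handwheel '[[[0,0,0.0015,0,0,0,1]]]' | grep -E "pos|force"
```

```text
eef_pos: [594.5, -13.1, 88.7]
wrist_force: [-4.5, -0.1, 8.3]
eef_pos: [594.5, -13.2, 88.1]
wrist_force: [-4.5, -0.9, 9.5]
eef_pos: [594.5, -13.3, 87.7]
wrist_force: [-4.9, 0.2, 9.7]
eef_pos: [594.6, -13.4, 87.5]
wrist_force: [-5.7, -0.5, 10.1]
```

```bash
python3 -m handwheel '[[[0,0,0.0017,0,0,0,1],[0,0,0.0017,0,0,0,1]]]' | grep -E "pos|force"
python3 -m handwheel '[[[0,0,-0.003,0,0,0,1],[0,0,-0.01,0,0,0,1],[0,0,-0.03,0,0,0,1],[0,0,-0.05,0,0,0,1],[0,0,-0.04,0,0,0,1],[0,0,0,0,0,0,1],[0,0,0,0,0,0,1]]]'
python3 - <<'E'
from h import *
ci=cam("wrist"); im=eyes.capture("wrist"); cv2.imwrite("pics/w9.png",im[:,:,::-1])
s=eyes.capture("side"); c=eyes.capture("scene")
a=cv2.resize(im[:,:,::-1],(400,300)); b=cv2.resize(s[205:310,265:405,::-1],(400,300),interpolation=cv2.INTER_CUBIC); d=cv2.resize(c[200:305,240:380,::-1],(400,300),interpolation=cv2.INTER_CUBIC); e=cv2.resize(c[:,:,::-1],(400,300))
cv2.imwrite("pics/fin.png",np.vstack([np.hstack([a,b]),np.hstack([d,e])]))
rs=[]
for n,I in(("side",s),("scene",c)): print(n,"ball if tight",proj(n,[519.5+50*.859+60*.512,-36.4-50*.512+60*.859,83]))
E
```

```text
eef_pos: [594.6, -13.5, 86.9]
wrist_force: [-4.8, -1.0, 11.2]
time_s: 14.72
eef_pos: [594.6, -12.8, 223.8]
tool_rot: [0.964, -0.267, 0.004, 0.001]
wrist_force: [-0.6, -0.0, -0.8]
opening: 0.001
side ball if tight [279.48878983 235.52833042]
scene ball if tight [297.94797435 281.01007551]
```

View pics/fin.png

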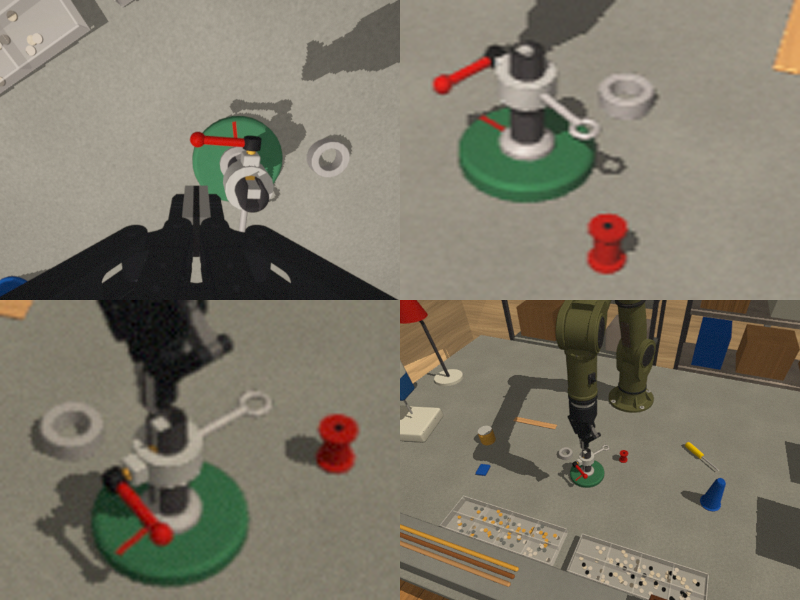

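In the final composite the ball is at side pixel (280,235) and scene pixel (297,282). The tight pose predicts (279.5,235.5) and (298,281). The bystanders are in place and the arm is clear, so I'll hand in.

```bash
python3 -c 'from workcell import finish_job
print(finish_job())'
```

```text
the job is handed in; nothing more can be done
None
```

The thread guide's screw is now tight on the flat, and I handed the job in after about 15 s of the 67 s allowed. `finish_job` reports no verdict.

- **Turning the collar:** I gripped it at 20 N and turned it about 1.5 rad clockwise, using small steps near the end. The lever dropped by itself at a tool yaw of -0.447. I went on another 0.09 rad until the tip sat centred on the flat. Measured turning torque was at most about 0.04 N m once the steps got small.
- **Pressing the lever:** I pressed the ball straight down in small steps to 11.2 N vertically, with about 5 N of sideways force as well. The total stayed near 12 N. The fingers stopped at 87 mm, then I lifted clear.
- **Final checks:** Both fixed cameras show the ball within about 1 px of where it should be when tight. The wrist force is back to about zero, and by eye the spool, spare collar and other items in view are where they were.
- **What disagreed:** My first close look was taken before the arm had settled, so the axis estimate was about 12 mm off. The grip therefore sat 12 mm forward of the collar's axis. It did not slip, and side forces stayed at about 5 N or less; I allowed for the offset in the rest of the turn and when placing the press.
- **Lower than predicted:** The fingers stopped at 87 mm, against the roughly 90–92 mm I expected for the top of the ball when tight. I put this down to calibration and compliance and did not measure it separately.

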